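# Find the loose clamp bolt on the glass jig and hold its cap open

### The arm

A 6-joint arm with a two-finger parallel gripper is mounted at the origin on the work surface. World frame = base frame: x ahead of the robot, y to its left, z up, the work surface at z = 0. Lengths are in m, angles in degrees, forces in N, time in s.
With the tool pointing down it reaches from about 0.375 to 0.9 m from the base axis. Payload 3.1 kg.
Tool frame: the origin (TCP) lies on the centre line of the jaws, within the pads' length; the fingertips stand finger_overhang ahead of it and the grasp point (between the pads) lies 5 mm behind it (finger_overhang is the distance from the TCP to the fingertips, in m); z points along the fingers, y is the line along which they close (so a half turn about z gives the same grasp; the last joint's range is limited). The gripper opens to 87 mm and grips with 3 to 60 N. Pads are 19 mm wide; open, the fingers measure 117 mm over their backs; the gripper's body (75 mm by 190 mm) begins 51 mm behind the grasp point.
Start: joints at [-76.232, 30.224, 82.088, -0, 67.689, -10.227], TCP at [0.254, -0.571, 0.237] pointing down, gripper open.
Joint ranges: [-176.69, 176.69], [-43.24, 126.21], [12.49, 139.97], [-82, 262], [0, 151.66], [-163.58, 163.58]. Speed limits (degrees/s): [159.86, 159.86, 180, 180, 180, 180].

### API

Orientations are given as a 3x3 rotation matrix whose columns are the frame's x, y, z axes.
In Python, from rig import read_state, capture, calibration, hand_in, finger_overhang gives the robot as it stands.
- The arm moves only by the tool send_rows, never from a script. Its argument "plan" is a list of rows, each a list of 5 numbers: the closure in counts, from 0 (fully open) to 255 (shut), then the shift along the tool's x, y, z in m, then the turn about the tool's z in rad. A call has 1 to 20 rows; each row shifts and turns the commanded pose from where the row before left it, along the tool's axes as they then stand; what a row does not reach is not made up. A row lasts 1/12 s, in which the tool goes at most 41.7 mm and 7.16 degrees, less where a joint would pass 70% of its speed; a pose out of reach is approached as far as the arm can. A call is refused whole if a number of a shift passes 0.0417 or a number of a turn 0.125, either way. A call with a gripper value outside its range is refused whole. The fingers move at their own pace and stop on an object; the grip force is fixed at half the most. Time passes only in rows, so rows that do not move let the fingers close. It gives the time, the measured TCP pose, the force, the opening and the grip force at its end, in the units of the state.
- read_state(): the state, without advancing time (a new reading comes with each control period).
- capture(name): name is "side" or "top" or "wrist"; returns (picture, depth): 384x512x3 uint8, blue, green, red; 384x512 float32, m along the optical axis (not along the pixel's ray), 0 where there is no reading.
- calibration(name): a dict with "fx", "fy", "cx", "cy" (pixels), "xyz" and "rotation" of the camera in the world. Camera axes: x right, y down, z forward; pixel columns grow to the right and rows downward; lengths in m; the calibration is good to about 2 mm. A picture is of the moment at which its call begins: read the wrist's pose just before it. calibration takes no time and is no camera call; for the wrist camera it gives the pose at the moment of the call.
- hand_in(): hands the job in; it is judged then, once.
The state is a dict: "time_s": time; "joint_positions": joint angles; "qvel": joint speeds; "tau": joint torques, N m; "position": TCP position; "tcp_rot": TCP orientation; "force": force on the tool from outside, world axes, zero at the start; "moment": the same for the moment, N m; "opening": opening from 0.0 (shut) to 1.0 (fully open); "grasp_force": force on a finger pad.
Only numpy, scipy, OpenCV 4.12 (cv2) and the standard library are available. Lean on these libraries where they do the work, as an engineer would, in place of code of your own. Each camera call takes 0.05 s, during which the arm holds its last target. There are 200 camera calls.

### The job

One of the three clamp bolts on the glass-panel jig has come loose: with all the caps still shut, tap the bolt heads, pressing down on each, until you find the one that sinks in, and press it right down. Then lift the hinged cap of that clamp only, by its tab, to at least 45 degrees, and finish while still holding it open and steady in the gripper, so that someone can get at the bolt: do not let go. Leave the other caps shut and the glue bottle, wooden disc and jar where they are.

Things in the scene. Friction and masses are not known exactly. Their poses are not given: they have to be found in the camera images.
- bolt_a_top (a point): Centre of the flat top of the steel hex bolt head (20 mm across) of the clamp at the left (+y) end of the jig (left and right as the robot sees the jig when it is square to it). The head stands 12 mm proud of the closed cap, through a 32 x 30 mm window in it. The point moves down with the bolt.
- bolt_a (a joint): How far that bolt has been pushed down (m): 0 at the start. Exactly one of the three bolts, a different one each time and not to be told by its looks, is loose: pushed down with more than 2 to 3 N it slides in by 6 mm, stops hard and stays down. The two tight ones give less than 1 mm under a 20 N push.
- cap_a (a joint): Opening angle of the hinged aluminium cap (140 g, 0.1 to 0.2 kg in truth) around bolt_a: 0 closed and level, grows as its tab end is lifted, stops at 1.3 rad. It swings freely and falls shut by itself from any angle when let go.
- hinge_a (a point): Middle of that cap's hinge pin, fixed to the clamp block, 49 mm above the table; its axes are the clamp's: y along the pin, z up, -x from the pin across the bolt (40 mm off) to the cap's tab (95 mm off). Clamp block 75 x 56 mm, its top 44 mm above the table; the clamp may stand turned.
- tab_a (a point): Centre of the grip tab at the free end of cap_a: an upright block 20 mm (clamp x) by 14 mm (clamp y, the way to pinch it) by 30 mm tall, on a 14 mm wide tongue overhanging the clamp's front; the 50 mm wide part of the cap begins 31 mm from the tab's centre towards the hinge. Its centre is 57 mm above the table when closed (8 mm above the line square to the hinge pin), and below it is free down to 8 mm (base plate) or the table. Its axes turn with the cap.
- bolt_b_top (a point): Centre of the flat top of the steel hex bolt head (20 mm across) of the clamp at the middle of the jig (left and right as the robot sees the jig when it is square to it). The head stands 12 mm proud of the closed cap, through a 32 x 30 mm window in it. The point moves down with the bolt.
- bolt_b (a joint): How far that bolt has been pushed down (m): 0 at the start. As for bolt_a.
- cap_b (a joint): Opening angle of the hinged aluminium cap (140 g, 0.1 to 0.2 kg in truth) around bolt_b: 0 closed and level, grows as its tab end is lifted, stops at 1.3 rad. It swings freely and falls shut by itself from any angle when let go.
- hinge_b (a point): Middle of that cap's hinge pin, fixed to the clamp block, 49 mm above the table; its axes are the clamp's: y along the pin, z up, -x from the pin across the bolt (40 mm off) to the cap's tab (95 mm off). Clamp block 75 x 56 mm, its top 44 mm above the table; the clamp may stand turned.
- tab_b (a point): Centre of the grip tab at the free end of cap_b: an upright block 20 mm (clamp x) by 14 mm (clamp y, the way to pinch it) by 30 mm tall, on a 14 mm wide tongue overhanging the clamp's front; the 50 mm wide part of the cap begins 31 mm from the tab's centre towards the hinge. Its centre is 57 mm above the table when closed (8 mm above the line square to the hinge pin), and below it is free down to 8 mm (base plate) or the table. Its axes turn with the cap.
- bolt_c_top (a point): Centre of the flat top of the steel hex bolt head (20 mm across) of the clamp at the right (-y) end of the jig (left and right as the robot sees the jig when it is square to it). The head stands 12 mm proud of the closed cap, through a 32 x 30 mm window in it. The point moves down with the bolt.
- bolt_c (a joint): How far that bolt has been pushed down (m): 0 at the start. As for bolt_a.
- cap_c (a joint): Opening angle of the hinged aluminium cap (140 g, 0.1 to 0.2 kg in truth) around bolt_c: 0 closed and level, grows as its tab end is lifted, stops at 1.3 rad. It swings freely and falls shut by itself from any angle when let go.
- hinge_c (a point): Middle of that cap's hinge pin, fixed to the clamp block, 49 mm above the table; its axes are the clamp's: y along the pin, z up, -x from the pin across the bolt (40 mm off) to the cap's tab (95 mm off). Clamp block 75 x 56 mm, its top 44 mm above the table; the clamp may stand turned.
- tab_c (a point): Centre of the grip tab at the free end of cap_c: an upright block 20 mm (clamp x) by 14 mm (clamp y, the way to pinch it) by 30 mm tall, on a 14 mm wide tongue overhanging the clamp's front; the 50 mm wide part of the cap begins 31 mm from the tab's centre towards the hinge. Its centre is 57 mm above the table when closed (8 mm above the line square to the hinge pin), and below it is free down to 8 mm (base plate) or the table. Its axes turn with the cap.
- glue_center (a point): Bystander: middle of a white glue bottle, 52 mm across, 130 mm tall, standing loose beside the jig. Leave it where it is.
- disc_center (a point): Bystander: middle of a wooden disc, 70 mm across, 14 mm thick, lying loose in front of the jig. Leave it where it is.
- jar_center (a point): Bystander: middle of an amber glass jar, 56 mm across, 60 mm tall, standing loose beside the jig. Leave it where it is.

How it is judged:
By the outcome, as a careful person would: the job done as asked, in the order asked, and still so for the second after the job is handed in, while the arm keeps its last pose, push and grip.
It also fails if it takes over 58 s, if anything falls off the work surface, if the arm or the gripper's body presses on something with over 40 N, if the wrist force passes 120 N, or if a joint passes its speed limit or range.

## Working session

There is one attempt and no reset: what is moved stays moved. The work goes in short steps, Python scripts to look and compute and a tool call to move; the robot and the scene stay as the last step left them, time stands still between calls to the robot, and variables do not carry over. Pictures are saved under pics/ and viewed, at most 10 in all, crops included, and the job is handed in when it is done.

Besides the shell and the picture viewer there is one more tool, called after "Emit:" as name(argument=value, ...) on one line, values as JSON. send_rows: Moves the arm, as the interface text tells. Its arguments: {"type":"object","properties":{"plan":{"type":"array","items":{"type":"array","items":{"type":"number"}}}},"required":["plan"]}

```bash
mkdir -p pics; python3 - <<'E'
from rig import *
import cv2,numpy as np
s=read_state();print(s['time_s'],s['position'],s['tcp_rot'],finger_overhang,s['opening'])
for n in('top','side'):
    p,d=capture(n);cv2.imwrite(f'pics/{n}0.png',p);np.savez(f'{n}0.npz',p=p,d=d)
    c=calibration(n);print(n,c)
E
ls
```

```text
0.0 [ 0.2540223  -0.57028079  0.23555952] [[ 9.13580967e-01  4.06656541e-01 -5.23109817e-04]
 [ 4.06656702e-01 -9.13578619e-01  2.10551161e-03]
 [ 3.78318123e-04 -2.13628144e-03 -9.99997647e-01]] 0.014 1.0014095815125459
top {'fx': 363.5097519719731, 'fy': 363.5097519719731, 'cx': 256.7389821310982, 'cy': 189.38640483568471, 'xyz': array([0.37567801, 0.05629759, 0.88755951]), 'rotation': array([[ 0.00120303, -0.97627886,  0.2165136 ],
       [-0.99997555, -0.00266593, -0.0064647 ],
       [ 0.00688856, -0.21650053, -0.9762582 ]])}
side {'fx': 413.7613482524569, 'fy': 413.7613482524569, 'cx': 254.99479302268128, 'cy': 186.86430741263868, 'xyz': array([0.14903935, 0.46682885, 0.77568982]), 'rotation': array([[-0.74693949, -0.51796489,  0.4168858 ],
       [-0.66467495,  0.59771188, -0.44827193],
       [-0.01698847, -0.61192555, -0.79073289]])}
pics
side0.npz
top0.npz
```

View pics/top0.png

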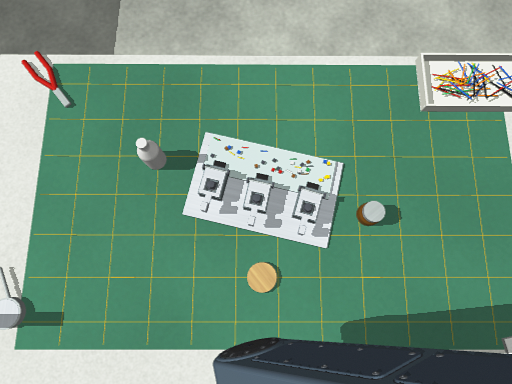

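View pics/side0.png

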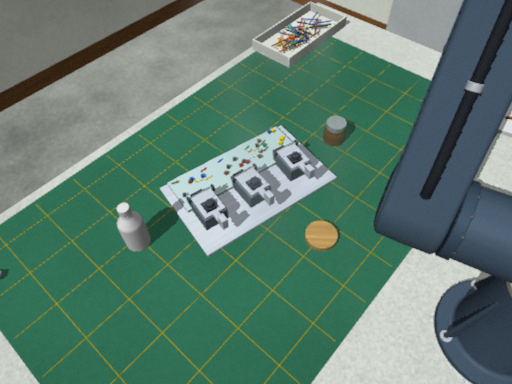

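The top view shows the tilted jig with bolts near (211,185), (257,198) and (308,207), and tabs near (205,206), (252,220) and (299,229). The disc is at (262,277), the bottle at (150,155) and the jar at (372,213).

```bash
cat > h.py <<'E'
import numpy as np,cv2
from rig import *
def cloud(d,c):
    v,u=np.indices(d.shape); P=np.stack([(u-c['cx'])/c['fx']*d,(v-c['cy'])/c['fy']*d,d],-1)
    return P@np.array(c['rotation']).T+np.array(c['xyz'])
def ray(uv,z,c):
    r=np.array(c['rotation'])@[(uv[0]-c['cx'])/c['fx'],(uv[1]-c['cy'])/c['fy'],1]
    o=np.array(c['xyz']);return o+r*(z-o[2])/r[2]
E
python3 - <<'E'
from h import *
f=np.load('top0.npz');p,d=f['p'],f['d'];c=calibration('top')
W=cloud(d,c)
w=W[130:250,180:345];sub=p[130:250,180:345]
m=((w[...,2]>0.060)&(w[...,2]<.085)&(d[130:250,180:345]>0)).astype(np.uint8)
n,l,st,ce=cv2.connectedComponentsWithStats(m)
for i in range(1,n):
    if st[i,4]>8:
        q=w[l==i];print(st[i,4],(ce[i]+[180,130]).round(1),q.mean(0).round(4),q[:,2].max().round(4),np.median(sub[l==i],0))
g=cv2.cvtColor(p,cv2.COLOR_BGR2GRAY)
m=(g[130:250,180:345]<75).astype(np.uint8)
n,l,st,ce=cv2.connectedComponentsWithStats(m)
print('dark')
for i in range(1,n):
    if st[i,4]>15: print(st[i],(ce[i]+[180,130]).round(1),w[l==i].mean(0).round(4),np.percentile(w[l==i][:,2],90).round(4))
cv2.imwrite('pics/crop.png',cv2.resize(p[140:250,180:345],None,fx=4.8,fy=4.8,interpolation=cv2.INTER_CUBIC))
for uv,z in (((262,277),.014),((372,213),.06),((140,143),.13)):print(ray(uv,z,c).round(3))
E
```

```text
46 [210.3 183.8] [0.5715 0.1589 0.0636] 0.0663 [98.5 91.5 87. ]
45 [256.  197.4] [0.5393 0.0526 0.064 ] 0.0678 [100.  92.  87.]
60 [203.7 206.2] [0.5174 0.1715 0.0708] 0.0748 [232. 229. 223.]
49 [307.6 206.8] [ 0.5177 -0.0661  0.0638] 0.0668 [99. 92. 87.]
56 [250.9 220.5] [0.4849 0.064  0.0711] 0.0767 [233.  230.  224.5]
61 [301.5 229.5] [ 0.4646 -0.0499  0.071 ] 0.0757 [232. 228. 223.]
dark
[ 0 20 18  6 95] [187.7 152.7] [0.6678 0.2268 0.0008] 0.0026
[  0  27  18  13 205] [187.6 162.5] [0.6404 0.225  0.0054] 0.003
[34 31 12  7 57] [219.5 163.7] [0.6317 0.1426 0.0253] 0.0273
[159  34   6  27  32] [341.6 176.1] [ 0.6071 -0.1635  0.0014] 0.0026
[32 43 17 27 64] [222.4 187.8] [0.569  0.1333 0.0323] 0.0459
[77 43 11  7 56] [262.  176.2] [0.6001 0.0377 0.0249] 0.0266
[30 52  8  8 29] [213.9 185.5] [0.5704 0.1519 0.0508] 0.0616
[127  52  12   8  60] [312.4 185.4] [ 0.574  -0.0831  0.0396] 0.0271
[73 65  9  9 25] [258.5 199.8] [0.5366 0.0466 0.0489] 0.0591
[150  67  15  38  92] [336.3 209.9] [ 0.5211 -0.1463  0.0013] 0.0032
[124  74  10   9  22] [309.3 208.9] [ 0.5145 -0.0715  0.0534] 0.0622
[0.36  0.038 0.014]
[ 0.504 -0.215  0.06 ]
[0.647 0.307 0.13 ]
```

View pics/crop.png

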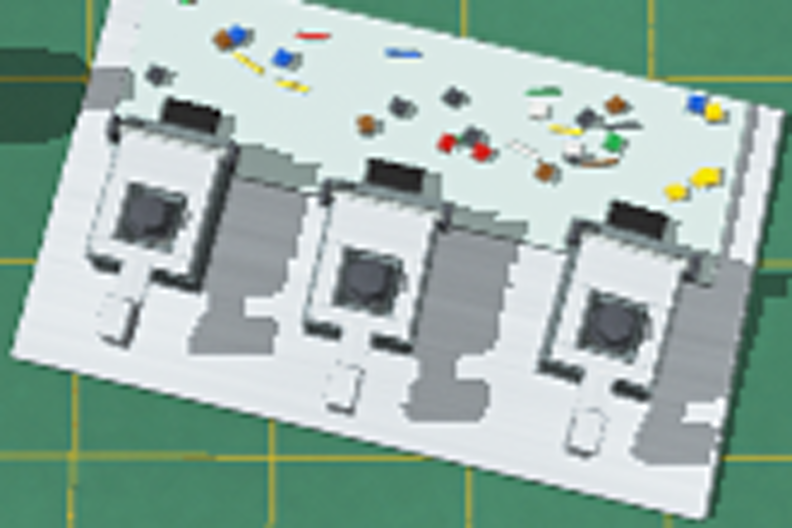

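The crop confirms the three bolts and tabs. Depth puts the bolt tops at about 0.064 and the tab tops at about 0.071, with bolt to tab about 55 mm, which matches the given sizes. The clamps are yawed about -12 to -17°. I'm going to c first.

Emit:
send_rows(plan=[[255,0.0223,-0.0176,0,0],[255,0.0223,-0.0176,0,0],[255,0.0223,-0.0176,0,0],[255,0.0223,-0.0176,0,0],[255,0.0223,-0.0176,0,0],[255,0.0223,-0.0176,0,0],[255,0.0223,-0.0176,0,0],[255,0.0223,-0.0176,0,0],[255,0.0223,-0.0176,0,0],[255,0.0223,-0.0176,0,0],[255,0.0223,-0.0176,0,0],[255,0.0223,-0.0176,0,0],[255,0.0223,-0.0176,0,0],[255,0.0223,-0.0176,0,0],[255,0.0223,-0.0176,0,0],[255,0.0223,-0.0176,0,0],[255,0.0223,-0.0176,0,0],[255,0.0223,-0.0176,0,0],[255,0.0223,-0.0176,0,0],[255,0.0223,-0.0176,0,0]])

```text
time_s: 1.77
position: [0.5187, -0.0665, 0.2362]
tcp_rot: [[0.914, 0.407, -0.001], [0.407, -0.914, 0.0], [-0.001, -0.001, -1.0]]
force: [0.5, -0.8, 0.5]
opening: 0.008
grasp_force: 0.0
```

Emit:
send_rows(plan=[[255,0,0,0,0.1],[255,0,0,0,0.1],[255,0,0,0,0.1],[255,0,0,0,0.1],[255,0,0,0,0.1],[255,0,0,0,0.1],[255,0,0,0,0.1],[255,0,0,0,0],[255,0,0,0,0]])

```text
time_s: 2.52
position: [0.5183, -0.0679, 0.2363]
tcp_rot: [[0.961, -0.275, -0.001], [-0.275, -0.961, 0.0], [-0.001, -0.0, -1.0]]
force: [0.4, -0.3, -0.3]
opening: 0.003
grasp_force: 0.0
```

```bash
python3 - <<'E'
from h import *
s=read_state();print(s['time_s'],s['position'].round(4),s['tcp_rot'].round(4),s['force'],s['opening'])
c=calibration('wrist');p,d=capture('wrist');cv2.imwrite('pics/w1.png',p);np.savez('w1.npz',p=p,d=d,**c);print(c)
E
```

```text
2.5167 [ 0.5183 -0.0679  0.2363] [[ 9.614e-01 -2.750e-01 -7.000e-04]
 [-2.750e-01 -9.614e-01  2.000e-04]
 [-7.000e-04 -0.000e+00 -1.000e+00]] [ 0.41192324 -0.28753552 -0.31953874] 0.002777714757312266
{'fx': 303.0405342732526, 'fy': 303.0405342732526, 'cx': 250.2855264879304, 'cy': 194.11375065912947, 'xyz': array([ 0.59303809, -0.08966022,  0.38544188]), 'rotation': array([[-2.75146650e-01, -9.22405913e-01, -2.71038101e-01],
       [-9.61402051e-01,  2.64175425e-01,  7.69249007e-02],
       [ 6.45622270e-04,  2.81742215e-01, -9.59489921e-01]])}
```

View pics/w1.png

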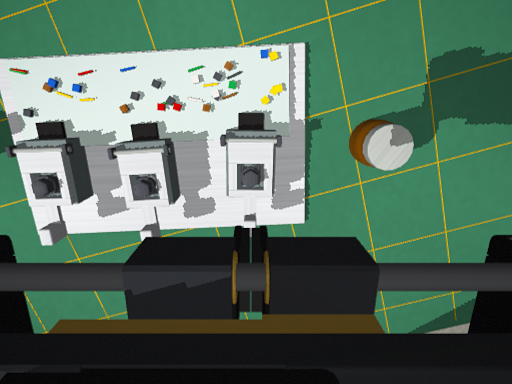

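The wrist view shows bolt c at about (250,178), b at (146,187) and a at (44,186). Jar (385,145) is clear.

```bash
python3 - <<'E'
from h import *
f=np.load('w1.npz');c=f;p,d=f['p'],f['d'];W=cloud(d,c)
for n,u,v in(('c',250,178),('b',146,187),('a',44,186)):
    w=W[v-18:v+19,u-18:u+19].reshape(-1,3);q=w[(w[:,2]>.060)&(w[:,2]<.07)]
    print(n,len(q),q.mean(0).round(4),((q.min(0)+q.max(0))/2).round(4),np.median(q[:,2]).round(4))
E
```

```text
c 214 [ 0.5191 -0.0688  0.0649] [ 0.5188 -0.0688  0.0641] 0.065
b 223 [0.5407 0.049  0.0646] [0.5406 0.0497 0.0636] 0.0648
a 236 [0.5725 0.1554 0.0643] [0.5725 0.1568 0.0636] 0.0647
```

Emit:
send_rows(plan=[[255,0.001,0.0005,0.025,0],[255,0,0,0.025,0],[255,0,0,0.025,0],[255,0,0,0.025,0],[255,0,0,0.025,0],[255,0,0,0.015,0],[255,0,0,0.009,0],[255,0,0,0.002,0],[255,0,0,0,0]])

```text
time_s: 3.32
position: [0.5193, -0.0688, 0.0853]
tcp_rot: [[0.961, -0.277, -0.001], [-0.277, -0.961, 0.0], [-0.001, -0.0, -1.0]]
force: [-0.5, 0.9, 0.1]
opening: 0.004
grasp_force: 0.0
```

Emit:
send_rows(plan=[[255,0,0,0.001,0],[255,0,0,0.001,0],[255,0,0,0.001,0],[255,0,0,0.001,0],[255,0,0,0.001,0],[255,0,0,0.001,0],[255,0,0,0,0]])

```text
time_s: 3.9
position: [0.5192, -0.0687, 0.0795]
tcp_rot: [[0.961, -0.277, -0.0], [-0.277, -0.961, 0.0], [-0.0, -0.0, -1.0]]
force: [-0.7, -0.1, 0.1]
opening: 0.005
grasp_force: 0.0
```

Emit:
send_rows(plan=[[255,0,0,0.0005,0],[255,0,0,0.0005,0],[255,0,0,0.0005,0],[255,0,0,0,0]])

```text
time_s: 4.23
position: [0.5193, -0.0688, 0.0782]
tcp_rot: [[0.961, -0.277, 0.0], [-0.277, -0.961, -0.0], [0.0, 0.0, -1.0]]
force: [-0.4, 0.6, 2.7]
opening: 0.006
grasp_force: 1.2
```

Emit:
send_rows(plan=[[255,0,0,0.0005,0],[255,0,0,0.0005,0],[255,0,0,0,0]])

```text
time_s: 4.48
position: [0.5194, -0.0688, 0.0781]
tcp_rot: [[0.961, -0.277, 0.0], [-0.277, -0.961, -0.0], [0.001, 0.0, -1.0]]
force: [-1.5, -0.2, 9.7]
opening: 0.003
grasp_force: 4.9
```

Emit:
send_rows(plan=[[255,0,0,0.0005,0],[255,0,0,0.0005,0],[255,0,0,0,0]])

```text
time_s: 4.73
position: [0.5194, -0.0688, 0.078]
tcp_rot: [[0.961, -0.277, 0.001], [-0.277, -0.961, -0.0], [0.001, 0.0, -1.0]]
force: [-3.1, 0.4, 16.1]
opening: 0.004
grasp_force: 8.5
```

c is tight: it stands at 16 N with under 0.2 mm of give. Next is b.

Emit:
send_rows(plan=[[255,0,0,-0.01,0],[255,0,0,-0.02,0],[255,-0.002,-0.02,0,0],[255,-0.002,-0.02,0,0],[255,-0.002,-0.02,0,0],[255,-0.002,-0.02,0,0],[255,-0.002,-0.02,0,0],[255,-0.0023,-0.0196,0,0],[255,0,0,0.01,0],[255,0,0,0.01,0],[255,0,0,0.003,0],[255,0,0,0,0]])

```text
time_s: 5.73
position: [0.5394, 0.0488, 0.0815]
tcp_rot: [[0.96, -0.278, -0.004], [-0.278, -0.96, 0.0], [-0.003, 0.001, -1.0]]
force: [0.3, 0.5, 0.7]
opening: 0.005
grasp_force: 0.0
```

Emit:
send_rows(plan=[[255,0,0,0.001,0],[255,0,0,0.001,0],[255,0,0,0.001,0],[255,0,0,0.001,0],[255,0,0,0,0]])

```text
time_s: 6.15
position: [0.5407, 0.0493, 0.0791]
tcp_rot: [[0.961, -0.278, 0.0], [-0.278, -0.961, -0.0], [0.0, -0.0, -1.0]]
force: [-0.6, 0.0, 0.2]
opening: 0.003
grasp_force: 0.0
```

Emit:
send_rows(plan=[[255,0,0,0.0005,0],[255,0,0,0.0005,0],[255,0,0,0.0005,0],[255,0,0,0.0005,0],[255,0,0,0,0]])

```text
time_s: 6.57
position: [0.5409, 0.0495, 0.0782]
tcp_rot: [[0.961, -0.277, 0.001], [-0.277, -0.961, -0.0], [0.001, 0.0, -1.0]]
force: [-2.0, -0.3, 8.6]
opening: 0.001
grasp_force: 4.0
```

Emit:
send_rows(plan=[[255,0,0,0.0005,0],[255,0,0,0.0005,0],[255,0,0,0,0]])

```text
time_s: 6.82
position: [0.5409, 0.0495, 0.0781]
tcp_rot: [[0.961, -0.277, 0.001], [-0.277, -0.961, -0.0], [0.001, 0.0, -1.0]]
force: [-2.6, -1.7, 14.9]
opening: 0.005
grasp_force: 7.2
```

b is tight too. Next is a.

Emit:
send_rows(plan=[[255,0,0,-0.01,0],[255,0,0,-0.02,0],[255,0.0009,-0.0185,0,0],[255,0,-0.0185,0,0],[255,0,-0.0185,0,0],[255,0,-0.0185,0,0],[255,0,-0.0185,0,0],[255,0,-0.0185,0,0],[255,0,0,0.01,0],[255,0,0,0.01,0],[255,0,0,0.004,0],[255,0,0,0,0],[255,0,0,0.001,0],[255,0,0,0.001,0],[255,0,0,0.001,0],[255,0,0,0,0]])

```text
time_s: 8.15
position: [0.5724, 0.1555, 0.0792]
tcp_rot: [[0.961, -0.278, 0.0], [-0.278, -0.961, -0.0], [0.0, -0.0, -1.0]]
force: [-0.2, 0.1, 1.2]
opening: 0.002
grasp_force: 0.0
```

Emit:
send_rows(plan=[[255,0,0,0.0005,0],[255,0,0,0.0005,0],[255,0,0,0.0005,0],[255,0,0,0.0005,0],[255,0,0,0.0005,0],[255,0,0,0.0005,0],[255,0,0,0,0]])

```text
time_s: 8.73
position: [0.5726, 0.1558, 0.0761]
tcp_rot: [[0.961, -0.277, 0.0], [-0.277, -0.961, -0.0], [0.0, 0.0, -1.0]]
force: [-0.4, -1.0, 1.9]
opening: 0.005
grasp_force: 0.8
```

a sinks. I'll press it to its stop at about z = 0.072.

Emit:
send_rows(plan=[[255,0,0,0.0007,0],[255,0,0,0.0007,0],[255,0,0,0.0007,0],[255,0,0,0.0007,0],[255,0,0,0.0007,0],[255,0,0,0.0007,0],[255,0,0,0,0]])

```text
time_s: 9.32
position: [0.5725, 0.1559, 0.0723]
tcp_rot: [[0.961, -0.277, 0.0], [-0.277, -0.961, -0.0], [0.0, -0.0, -1.0]]
force: [-0.7, -1.2, 5.0]
opening: -0.0
grasp_force: 2.5
```

Emit:
send_rows(plan=[[255,0,0,0.0005,0],[255,0,0,0.0005,0],[255,0,0,0.0005,0],[255,0,0,0,0]])

```text
time_s: 9.65
position: [0.5726, 0.1559, 0.0722]
tcp_rot: [[0.961, -0.277, 0.001], [-0.277, -0.961, -0.0], [0.001, -0.0, -1.0]]
force: [-3.0, -2.0, 13.2]
opening: 0.004
grasp_force: 6.5
```

Bolt a is at its stop (6 mm, 13 N). I'll rise, back off, open and look at tab a.

Emit:
send_rows(plan=[[255,0,0,-0.01,0],[255,0,0,-0.025,0],[255,0,0,-0.025,0],[120,-0.015,0,-0.025,0],[120,-0.025,0,-0.02,0],[120,-0.025,0,0,0],[120,-0.025,0,0,0],[120,0,0,0,0],[120,0,0,0,0]])

```text
time_s: 10.4
position: [0.4842, 0.1816, 0.1755]
tcp_rot: [[0.961, -0.276, -0.001], [-0.276, -0.961, 0.0], [-0.001, 0.0, -1.0]]
force: [0.1, 0.1, 0.4]
opening: 0.372
grasp_force: 0.0
```

```bash
python3 - <<'E'
from h import *
s=read_state();print(s['time_s'],s['position'].round(4),s['opening'])
c=calibration('wrist');p,d=capture('wrist');cv2.imwrite('pics/w2.png',p);np.savez('w2.npz',p=p,d=d,**c)
W=cloud(d,c)
m=((W[...,2]>.058)&(W[...,2]<.08)&(d>0)).astype(np.uint8)
n,l,st,ce=cv2.connectedComponentsWithStats(m)
for i in range(1,n):
    if st[i,4]>40:
        q=W[l==i];t=q[q[:,2]>.0695]
        print(st[i],ce[i].round(),np.median(q,0).round(4), len(t),((t.min(0)+t.max(0))/2).round(4) if len(t) else'', cv2.minAreaRect((t[:,:2]*1000).astype(np.float32)) if len(t) else '')
E
```

```text
10.4 [0.4842 0.1816 0.1755] 0.3720332230065188
[  28    5   51   74 1150] [63. 49.] [0.6362 0.2829 0.0705] 630 [0.6451 0.2972 0.0747] ((639.8462524414062, 292.2357482910156), (23.073951721191406, 51.23072052001953), 53.36201858520508)
[238  76  21  25 332] [248.  88.] [0.5726 0.1575 0.0591] 0  
[372  77  25  26 456] [384.  90.] [0.5406 0.0519 0.0646] 0  
[503 131   9  24 147] [508. 144.] [ 0.4662 -0.0454  0.0613] 0  
[242 143  18  26 414] [251. 155.] [0.5203 0.1705 0.0729] 386 [0.5195 0.1708 0.0722] ((519.1010131835938, 170.72354125976562), (13.790083885192871, 20.088088989257812), 77.32978057861328)
[371 144  24  26 550] [382. 157.] [0.4883 0.0647 0.0727] 412 [0.4867 0.0626 0.0726] ((486.7252197265625, 62.88471603393555), (14.363297462463379, 20.0269718170166), 79.5859146118164)
```

View pics/w2.png

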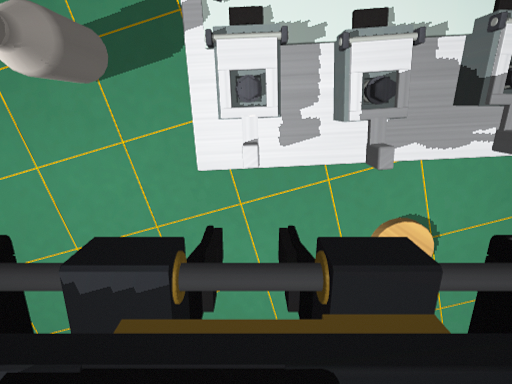

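Picture w2 shows tab a at (251,155), which is (0.5193, 0.1708). It measures 14 x 20 mm with its top at 0.072, at yaw about -13°, all as it must be. I'll turn -0.05 rad, align and go down.

Emit:
send_rows(plan=[[120,0,0,0,-0.05],[120,0.0183,0.0013,0,0],[120,0.0183,0.0013,0,0],[120,0,0,0.02,0],[120,0,0,0.02,0],[120,0,0,0.02,0],[120,0,0,0,0],[120,0,0,0,0]])

```text
time_s: 11.12
position: [0.5213, 0.1696, 0.1143]
tcp_rot: [[0.973, -0.23, -0.002], [-0.23, -0.973, -0.0], [-0.002, 0.001, -1.0]]
force: [0.2, 0.3, 1.2]
opening: 0.526
grasp_force: 0.0
```

Emit:
send_rows(plan=[[120,-0.0015,-0.0005,0.02,0],[120,0,0,0.02,0],[120,0,0,0.015,0],[120,0,0,0.006,0],[120,0,0,0,0],[120,0,0,0,0]])

```text
time_s: 11.62
position: [0.5206, 0.1709, 0.0552]
tcp_rot: [[0.973, -0.229, 0.002], [-0.229, -0.973, 0.0], [0.002, -0.001, -1.0]]
force: [0.6, 0.1, -1.0]
opening: 0.527
grasp_force: 0.0
```

Emit:
send_rows(plan=[[200,0,0,0,0],[200,0,0,0,0],[225,0,0,0,0],[240,0,0,0,0],[255,0,0,0,0],[255,0,0,0,0],[255,0,0,0,0],[255,0,0,0,0]])

```text
time_s: 12.28
position: [0.5198, 0.1712, 0.0546]
tcp_rot: [[0.973, -0.23, 0.0], [-0.23, -0.973, 0.001], [0.0, -0.001, -1.0]]
force: [-0.1, 2.1, 2.3]
opening: 0.157
grasp_force: 30.0
```

Gripped at 13.7 mm and 30 N. I'll lift along the arc, in two stages.

Emit:
send_rows(plan=[[255,0.0006,0,-0.0041,0],[255,0.0006,0,-0.0041,0],[255,0.001,0,-0.004,0],[255,0.001,0,-0.004,0],[255,0.0013,0,-0.004,0],[255,0.0013,0,-0.004,0],[255,0.0017,0,-0.0038,0],[255,0.0017,0,-0.0038,0],[255,0,0,0,0],[255,0,0,0,0]])

```text
time_s: 13.12
position: [0.5275, 0.1692, 0.0865]
tcp_rot: [[0.973, -0.23, -0.002], [-0.23, -0.973, 0.001], [-0.002, -0.0, -1.0]]
force: [-1.7, 4.3, -2.1]
opening: 0.154
grasp_force: 30.0
```

Emit:
send_rows(plan=[[255,0.002,0,-0.0037,0],[255,0.002,0,-0.0037,0],[255,0.0023,0,-0.0035,0],[255,0.0023,0,-0.0035,0],[255,0.0026,0,-0.0033,0],[255,0.0026,0,-0.0033,0],[255,0.0029,0,-0.003,0],[255,0.0029,0,-0.003,0],[255,0.0031,0,-0.0028,0],[255,0.0031,0,-0.0028,0],[255,0.0034,0,-0.0025,0],[255,0.0034,0,-0.0025,0],[255,0.0036,0,-0.0022,0],[255,0.0036,0,-0.0022,0],[255,0.0037,0,-0.0018,0],[255,0.0037,0,-0.0018,0],[255,0,0,0,0],[255,0,0,0,0],[255,0,0,0,0]])

```text
time_s: 14.7
position: [0.572, 0.1582, 0.1323]
tcp_rot: [[0.973, -0.229, -0.005], [-0.229, -0.973, 0.0], [-0.005, 0.001, -1.0]]
force: [-3.9, 4.4, 2.8]
opening: 0.157
grasp_force: 30.0
```

```bash
python3 - <<'E'
from h import *
for n in('side','top'):
    p,d=capture(n);cv2.imwrite(f'pics/{n}2.png',p)
    a=p[100:290,90:400] if n=='side' else p[120:300,130:400]
    cv2.imwrite(f'pics/{n}2c.png',cv2.resize(a,None,fx=2.5,fy=2.5))
s=read_state();print(s['time_s'],s['position'],s['force'],s['opening'],s['grasp_force'],np.abs(s['qvel']).max())
E
```

```text
14.8 [0.57203682 0.15820092 0.13233622] [-3.94619102  3.44374644  3.2170075 ] 0.16007685335259822 29.99883023556322 0.14456154551970463
```

View pics/side2c.png

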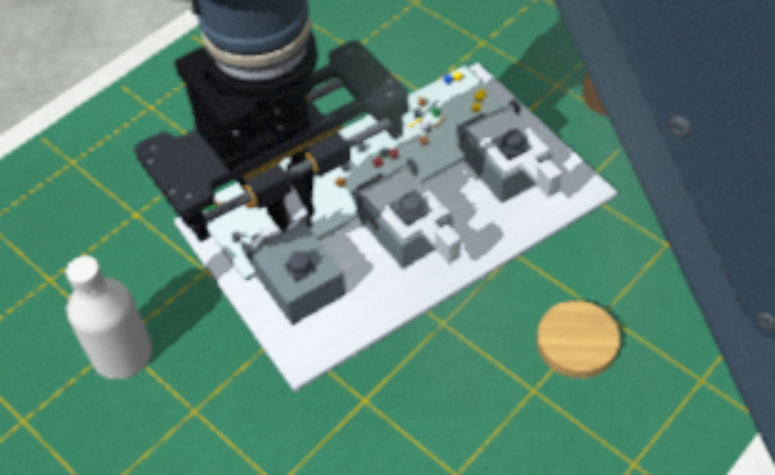

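The side view shows cap a raised about 60° and held in the gripper, with bolt a exposed at (300,263). Caps b and c are shut, and the bottle and disc have not moved. The jar is half hidden behind the arm, but nothing touched it.

```bash
python3 -c "
from rig import *
print(hand_in())"
```

```text
the job is handed in; nothing more can be done
None
```

Bolt a, at the left end, was the loose one: I pressed it 6 mm down to its stop and handed in with cap a held open at about 60° in the gripper, caps b and c shut and the bystanders untouched.

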